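# Set the doser ring against its stop pin and lock it

### The job

Set the glitter doser for the next batch: by its red lever, turn the slim brass ring between the two fixed collars until the lever bears firmly but gently on the yellow-headed stop pin (about 7 N, never more than 12 N), and hold that pressure for half a second. Do not touch either collar, or the pin with the gripper. Then press the green lock button fully down and let it come back up, with the lever left resting at the pin and everything else on the bench left where it is.

Things in the scene. Friction and masses are not known exactly. Their poses are not given: they have to be found in the camera images.
- doser: Cream box 190 x 150 x 80 mm, fixed; origin at the centre of its underside. The red lever swings over its own +x side; the green button is at its -x end. On top, about a vertical axis 20 mm to +x of its centre, stand: lower collar, brass ring, upper collar (in all up to 148 mm above the bench). A chute sticks 28 mm out of its +y side, 51 to 73 mm above the bench.
- lower_collar: Fixed dark steel collar, radius 46 mm, 80 to 106 mm above the bench; origin on the axis, at its underside. Two square ears, 30 mm wide, tops at 98 mm (9 mm below the lever), centred 68 mm from the axis at +0.95 and -0.95 rad from the doser's +x; one holds the pin, one the plug. Not to be touched (1.5 N is forgiven).
- upper_collar: Fixed bright aluminium collar, radius 46 mm, from 120 to 134 mm above the bench, with a cap of radius 34 mm up to 148 mm; origin on the axis at its underside. Must not be touched (up to 1.5 N is forgiven).
- dose_ring: Brass ring, radius 47 mm, 107 to 119 mm above the bench; origin on its vertical axis, at its underside; its own +x lies along the red lever, a bar 12 mm wide and high reaching 82 mm from the axis. Friction (0.09 N m, 1.3 N at the lever) holds it where left. Starts within 0.2 rad of the doser's +x. Push the lever on the side away from the pin: no finger fits between them at the end.
- lever (a point): Middle of the red lever's cross-section, 68 mm from the ring's axis, 113 mm above the bench. When the lever meets the yellow head this point is 11 to 25 mm (level distance) from the shank's axis, depending on how the eccentric head is set. Well pressed: 4 to 12 N between lever and head for 0.3 s.
- stop_pin: Stop pin: square steel shank 12 mm in one ear's hole (either ear, 0.5 mm play), with a round yellow eccentric head, radius 12 mm, 103 to 123 mm above the bench, whose centre lies 7 mm off the shank's axis, set at any angle (not shown by this pose, fixed by a stiff screw). Origin: foot of the shank, on its axis, 80 mm above the bench. Its travel to 4 to 12 N has to be felt; more is too hard.
- blank_plug: Black square plug, 12 mm wide, 16 mm long, in the other ear's hole, 2 mm below the ear's top; origin at its foot. The lever passes over it.
- lock_button (a joint): Green push button, 28 mm across, on the doser's top at its robot end. Value 0 up, 0.006 m fully down; springs back; about 5 N when fully down. Pressed means 0.0045 m or more.
- lock_button_top (a point): Centre of the green button's top face, on the doser's mid-line, 68 mm to -x of its centre; pressed straight down.
- cup: White cup, 44 mm across, 40 mm high, standing by the doser's chute. Leave alone.
- jar: Amber jar with white cap, 62 mm across, 70 mm high. Leave alone.
- paint_jar: Clear jar with red cap, 60 mm across, 80 mm high. Leave alone.
- jar_lid: White jar lid lying flat, 62 mm across, 12 mm high. Leave alone.
- ornament: Plum house-shaped ornament with gold windows lying flat, about 110 x 46 x 14 mm; origin at its foot end. Leave alone.
- brush: Paint brush lying flat, 190 mm long. Leave alone.
- bowl: White bowl, 120 mm across, 55 mm high. Leave alone.

How it is judged:
By the outcome, as a careful person would: the job done as asked, in the order asked, and still so for the second after the job is handed in, with the robot touching nothing.
It also fails if it takes over 61 s, if anything falls off the work surface, if the arm or the gripper's body presses on something with over 40 N, if the wrist force passes 120 N, or if a joint passes its speed limit or range.

### The arm

A 6-joint arm with a two-finger parallel gripper is mounted at the origin on the work surface. World frame = base frame: x ahead of the robot, y to its left, z up, the work surface at z = 0. Lengths are in mm, angles in rad, forces in N, time in s.
With the tool pointing down it reaches from about 325 to 875 mm from the base axis. Payload 4.4 kg.
Tool frame: the origin (TCP) lies between the finger pads; the fingertips stand 8 mm ahead of it and the grasp point (between the pads) lies 11 mm behind it; z points along the fingers, y is the direction in which the jaws open and shut (so a half turn about z gives the same grasp; the last joint's range is limited). The gripper opens to 85 mm and grips with 20 to 120 N. Pads are 22 mm wide; open, the fingers measure 114 mm over their backs; the gripper's body (76 mm by 85 mm) begins 54 mm behind the grasp point. The pads swing forward as they close: fully open they stand 13 mm farther back than shut.
Start: joints at [1.022, 0.207, 1.542, -0, 1.393, -0.15], TCP at [222.759, 530.1, 239.282] pointing down, gripper open.
Joint ranges: [-2.73, 2.73], [-0.86, 2.22], [0.23, 2.46], [-1.11, 4.25], [0.08, 2.63], [-2.82, 2.82]. Speed limits (rad/s): [2.79, 2.79, 3.14, 3.14, 3.14, 3.14].

### API

Orientations are given as a unit quaternion [w, x, y, z].
In Python, from bench import manip, read_camera, calibration gives the robot as it stands.
- The arm moves only by the shell command python3 -m jog 'ROWS' [OPENING]. ROWS is JSON, a list of rows, each an object with "offset": the shift along the tool's x, y, z in cm, a list of three; "twist": the turn about the tool's z in rad. A call has 1 to 5 rows; each row is the pose to reach, as a shift and turn from the pose commanded when the call began, along the tool's axes at that moment; what a row does not reach only later rows make up. A row lasts 1/12 s, in which the tool goes at most 41.7 mm and 7.16 degrees, less where a joint would pass 70% of its speed; a pose out of reach is approached as far as the arm can. A call with a gripper value outside its range is refused whole. OPENING is the finger opening in cm, from 0 to 8.54, set as the call begins (- or left out, the last holds). The fingers move at their own pace and stop on an object; the grip force is fixed at half the most. Time passes only in rows, so rows that repeat a pose let the fingers close. It gives the time, the measured TCP pose, the force and the opening at its end, in the units of the state.
- manip.observe(): the state, without advancing time (a new reading comes with each control period).
- read_camera(name): name is "scene" or "top" or "wrist"; returns the picture (384x512x3 uint8, blue, green, red); there is no depth.
- calibration(name): a dict with "intrinsics" (3x3 intrinsics, pixels), "R" (3x3) and "t" (3): a world point X has camera coordinates R X + t; the wrist camera has in their place "hand_eye" (4x4, takes a point from camera to tool coordinates, whose origin is the TCP and whose axes are the flange's). Camera axes: x right, y down, z forward; pixel columns grow to the right and rows downward; lengths in mm; the calibration is good to about 2 mm. A picture is of the moment at which its call begins: read the wrist's pose just before it. calibration takes no time and is no camera call.
- manip.sign_off(): hands the job in, once; it reports no verdict.
The state is a dict: "t": time; "joint_positions": joint angles; "qvel": joint speeds; "joint_torque": joint torques, N m; "tcp_pos": TCP position; "tool_rot": TCP orientation; "contact_force": force on the tool from outside, world axes, zero at the start; "torque": the same for the moment, N m; "finger_gap": opening from 0.0 (shut) to 1.0 (fully open).
Only numpy, scipy, OpenCV 4.12 (cv2) and the standard library are available. Lean on these libraries where they do the work, as an engineer would, in place of code of your own. Each camera call takes 0.05 s, during which the arm holds its last target.

## Working session

There is one attempt and no reset: what is moved stays moved. The work goes in short steps, Python scripts to look and compute and a shell command to move; the robot and the scene stay as the last step left them, time stands still between calls to the robot, and variables do not carry over. Pictures are saved under pics/ and viewed, and the job is handed in when it is done.

```bash
ls; mkdir -p pics; python3 - <<'E'
from bench import manip, read_camera, calibration
import cv2
print(manip.observe())
for n in ["scene","top"]:
    cv2.imwrite(f"pics/{n}0.png",read_camera(n)); print(n,calibration(n))
print(calibration("wrist"))
E
```

```text
pics
{'t': 0.0, 'joint_positions': array([ 1.02249852e+00,  2.07427116e-01,  1.54301650e+00, -1.02897071e-06,
        1.39350355e+00, -1.50483200e-01]), 'qvel': array([-1.97706452e-03,  5.10786753e-04,  3.06000135e-07,  1.39498900e-03,
        5.48469301e-04,  8.26714827e-04]), 'joint_torque': array([-1.17798187e-03, -3.83035827e+01, -2.91597140e+01, -2.28534254e-04,
        1.04856089e-02,  1.63849614e-05]), 'tcp_pos': array([222.35417843, 529.43388215, 238.09205235]), 'tool_rot': array([-4.02528087e-04,  1.97598071e-01,  9.80282417e-01, -1.10629971e-03]), 'contact_force': array([-0.28936383, -0.57559703,  0.17942581]), 'torque': array([-0.01467601, -0.03862218,  0.01860043]), 'finger_gap': 0.9999871669760687}
scene {'intrinsics': array([[361.33847697,   0.        , 250.99245597],
       [  0.        , 361.33847697, 193.43348224],
       [  0.        ,   0.        ,   1.        ]]), 'R': array([[-0.39345987,  0.91924198,  0.01354647],
       [ 0.58381722,  0.26121743, -0.7687151 ],
       [-0.71017377, -0.29454988, -0.63944788]]), 't': array([ 265.74125618, -197.21998646, 1406.31826
[... 214 characters left out ...]
8509,  0.00686594],
       [-0.96142514, -0.13074805, -0.24200546],
       [ 0.24074571,  0.02559855, -0.9702506 ]]), 't': array([-106.83820454,  503.07030395,  903.47955071])}
{'intrinsics': array([[309.9860887 ,   0.        , 252.37757415],
       [  0.        , 309.9860887 , 197.20146657],
       [  0.        ,   0.        ,   1.        ]]), 'hand_eye': array([[-3.13057392e-04, -9.59212431e-01, -2.82686071e-01,
         7.17100648e+01],
       [ 9.99999932e-01, -3.56081897e-04,  1.00821423e-04,
        -2.05185834e-02],
       [-1.97368555e-04, -2.82686020e-01,  9.59212476e-01,
        -1.34873495e+02],
       [ 0.00000000e+00,  0.00000000e+00,  0.00000000e+00,
         1.00000000e+00]])}
```

View pics/scene0.png

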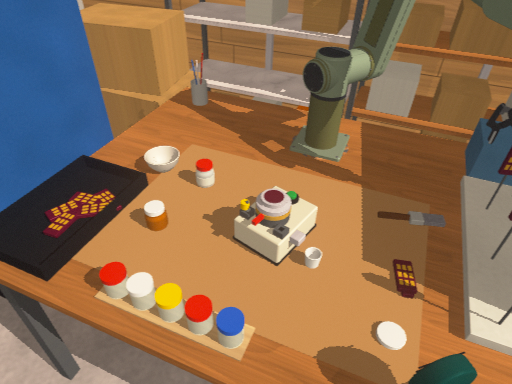

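View pics/top0.png

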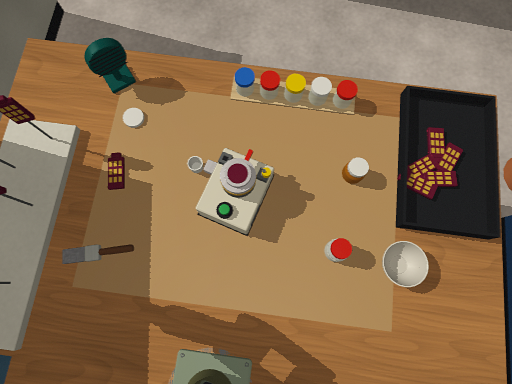

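The scene picture shows the doser at about (275,220), with the yellow head at (245,205), the red lever at (258,218) and the button at (292,197). In the top picture the doser is at about (237,190): lever tip (249,155), yellow head (266,172), button (224,210), cup (195,163). I'll zoom in next.

```bash
python3 - <<'E'
import cv2,numpy as np
a=cv2.imread("pics/scene0.png")[170:270,215:335]; b=cv2.imread("pics/top0.png")[135:245,180:290]
a=cv2.resize(a,(480,400),interpolation=cv2.INTER_CUBIC);b=cv2.resize(b,(400,400),interpolation=cv2.INTER_CUBIC)
cv2.imwrite("pics/z0.png",np.hstack([a,b])[:, :800] if 0 else cv2.resize(np.hstack([a,b]),(800,364)))
E
```

```text
(no output)
```

View pics/z0.png

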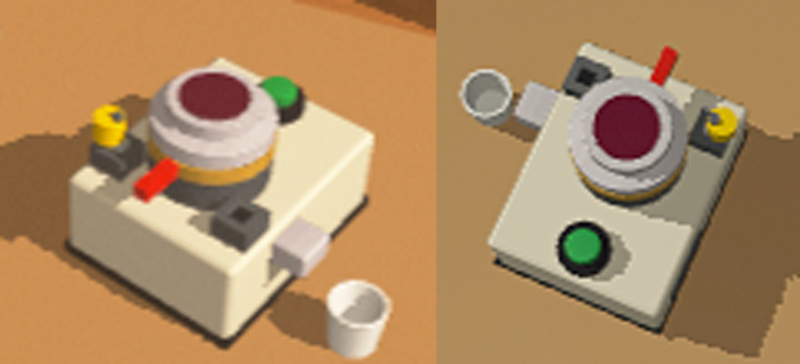

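```bash
cat > h.py <<'E'
import numpy as np,cv2
from bench import calibration
def P(n,X):
    c=calibration(n);q=c["intrinsics"]@(c["R"]@np.asarray(X,float)+c["t"]);return q[:2]/q[2]
def ray(n,uv):
    c=calibration(n);d=c["R"].T@np.linalg.inv(c["intrinsics"])@[uv[0],uv[1],1];return -c["R"].T@c["t"],d/np.linalg.norm(d)
def plane(n,uv,z):
    o,d=ray(n,uv);return o+d*(z-o[2])/d[2]
def tri(rays):
    A=np.zeros((3,3));b=np.zeros(3)
    for o,d in rays:
        M=np.eye(3)-np.outer(d,d);A+=M;b+=M@o
    X=np.linalg.solve(A,b);return X,[np.linalg.norm((np.eye(3)-np.outer(d,d))@(X-o)) for o,d in rays]
def blob(im,lo,hi,roi):
    x0,y0,x1,y1=roi
    h=cv2.cvtColor(im,cv2.COLOR_BGR2HSV);m=np.zeros(h.shape[:2],np.uint8)
    m[y0:y1,x0:x1]=cv2.inRange(h,np.array(lo),np.array(hi))[y0:y1,x0:x1]
    n,l,s,c=cv2.connectedComponentsWithStats(m);k=1+np.argmax(s[1:,4]);return c[k],s[k],(l==k)
E
python3 - <<'E'
from h import *
S=cv2.imread("pics/scene0.png");T=cv2.imread("pics/top0.png")
rs=(215,170,335,270);rt=(180,135,290,245)
for nm,lo,hi in [("cap",(150,80,40),(179,255,150)),("green",(55,120,60),(80,255,255)),("yel",(24,170,90),(32,255,255)),("red",(0,200,120),(6,255,255))]:
    cs,ss,_=blob(S,lo,hi,rs);ct,st,_=blob(T,lo,hi,rt)
    X,e=tri([ray("scene",cs),ray("top",ct)])
    print(nm,cs.round(1),ss,ct.round(1),st,X.round(1),np.round(e,1))
    for z in (90,113,148):print('   ',z,plane("scene",cs,z).round(1),plane("top",ct,z).round(1))
E
```

```text
cap [273.5 196. ] [264 190  20  13 197] [237.3 173. ] [228 164  20  19 307] [541.6   2.2 147.1] [0.9 0.9]
    90 [476.5 -17.8  90. ] [559.4   5.7  90. ]
    113 [502.6  -9.3 113. ] [552.3   3.9 113. ]
    148 [542.3   3.5 148. ] [541.6   1.3 148. ]
green [292.  194.4] [287 191  10   8  52] [223.7 208.9] [218 204  12  11 101] [456.3  27.8  96. ] [1.8 1.8]
    90 [448.6  27.7  90. ] [458.   26.6  90. ]
    113 [475.7  34.5 113. ] [453.5  24.3 113. ]
    148 [516.9  44.9 148. ] [446.6  20.9 148. ]
yel [244.6 203.7] [241 199   8  11  37] [266.3 172.5] [262 168   9  10  60] [563.6 -69.3 112.8] [1.3 1.3]
    90 [539.7 -78.5  90. ] [571.3 -70.8  90. ]
    113 [563.5 -67.9 113. ] [563.9 -70.6 113. ]
    148 [599.9 -51.9 148. ] [552.7 -70.3 148. ]
red [257.9 218.7] [252 214  12  11  70] [248.4 154.3] [245 149   8  11  43] [605.4 -15.6 115.8] [2.6 2.6]
    90 [579.5 -22.7  90. ] [615.7 -16.7  90. ]
    113 [602.  -14.1 113. ] [607.2 -17.9 113. ]
    148 [636.2  -1.  148. ] [594.3 -19.7 148. ]
```

Both views agree: the ring's axis is at about (542,2), the button at (456,27), the lever at about −0.27 rad, and the pin in the −y ear. I'll move over the doser to get wrist views.

```bash
cat >> h.py <<'E'
from bench import manip
from scipy.spatial.transform import Rotation as Ro
def tool():
    s=manip.observe();w,x,y,z=s["tool_rot"];return np.array(s["tcp_pos"]),Ro.from_quat([x,y,z,w]),s
def off(target,yaw=None):
    p,R,s=tool();o=R.inv().apply(np.array(target)-p)/10
    x=R.apply([1,0,0]);a=np.arctan2(x[1],x[0]);tw=None
    if yaw is not None: tw=-((yaw-a+np.pi)%(2*np.pi)-np.pi)
    print("offset cm",o.round(3),"twist",tw,"yaw now",round(a,3),"t",s["t"])
def wcam():
    p,R,s=tool();c=calibration("wrist");H=c["hand_eye"]
    return R.as_matrix()@H[:3,:3],R.as_matrix()@H[:3,3]+p,c["intrinsics"]
def wray(C,uv):
    d=C[0]@np.linalg.inv(C[2])@[uv[0],uv[1],1];return C[1],d/np.linalg.norm(d)
E
python3 -c "
from h import *
off([555,-5,270],2.87)"
```

```text
offset cm [-51.367 -36.401  -3.118] twist -0.12619555736543298 yaw now 2.744 t 0.1
```

```bash
python3 -m jog '[{"offset":[-3,-2.2,-0.5],"twist":0},{"offset":[-6,-4.4,-1],"twist":0},{"offset":[-9,-6.6,-1.5],"twist":0},{"offset":[-12,-8.8,-2],"twist":0},{"offset":[-15,-11,-2.5],"twist":0}]' 0; python3 -c "
from h import *
off([555,-5,270],2.87)"
```

```text
t: 0.52
tcp_pos: [318.5, 368.9, 263.9]
tool_rot: [-0.0, 0.197, 0.98, -0.0]
contact_force: [0.8, -0.0, -1.0]
finger_gap: 0.302
offset cm [-36.264 -25.339  -0.598] twist -0.12541335740268966 yaw now 2.745 t 0.5167
```

```bash
python3 -m jog '[{"offset":[-3.2,-2.3,-0.1],"twist":0},{"offset":[-6.4,-4.6,-0.2],"twist":0},{"offset":[-9.6,-6.9,-0.3],"twist":0},{"offset":[-12.8,-9.2,-0.4],"twist":-0.06},{"offset":[-16,-11.5,-0.6],"twist":-0.12}]'; python3 -m jog '[{"offset":[-3.2,-2.2,0],"twist":0},{"offset":[-6.4,-4.4,0],"twist":0},{"offset":[-9.6,-6.6,0],"twist":0},{"offset":[-12.8,-8.8,0],"twist":0},{"offset":[-16,-11,0],"twist":0}]'; python3 -c "
from h import *
off([555,-5,270],2.87)"
```

```text
t: 0.93
tcp_pos: [421.5, 200.7, 269.8]
tool_rot: [-0.0, 0.137, 0.991, -0.0]
contact_force: [0.7, 0.2, -0.5]
finger_gap: 0.0
t: 1.35
tcp_pos: [545.6, 51.2, 269.8]
tool_rot: [-0.0, 0.139, 0.99, 0.0]
contact_force: [0.8, 0.5, 0.6]
finger_gap: 0.002
offset cm [-2.442 -5.142 -0.026] twist -0.006633428401960018 yaw now 2.863 t 1.35
```

```bash
python3 -m jog '[{"offset":[0,0,0],"twist":0},{"offset":[0,0,0],"twist":0},{"offset":[0,0,0],"twist":0}]'; cat > snap.py <<'E'
import sys,pickle
from h import *
from bench import read_camera
n=sys.argv[1];C=wcam();im=read_camera("wrist");cv2.imwrite(f"pics/{n}.png",im);pickle.dump(C,open(f"{n}.pkl","wb"));p,R,s=tool();print(p.round(1),s["contact_force"].round(2))
E
python3 snap.py w1; python3 -m jog '[{"offset":[-1,-2.5,0],"twist":0},{"offset":[-2,-5,0],"twist":0},{"offset":[-3,-7,0],"twist":0},{"offset":[-3,-7,0],"twist":0},{"offset":[-3,-7,0],"twist":0}]';python3 -m jog '[{"offset":[0,0,0],"twist":0},{"offset":[0,0,0],"twist":0},{"offset":[0,0,0],"twist":0}]'; python3 snap.py w2
```

```text
t: 1.6
tcp_pos: [544.4, 53.1, 269.5]
tool_rot: [-0.001, 0.139, 0.99, 0.0]
contact_force: [0.4, 0.6, 0.1]
finger_gap: 0.002
[544.2  53.7 269.7] [-0.12 -0.41 -1.06]
t: 2.07
tcp_pos: [554.2, -21.9, 270.3]
tool_rot: [-0.0, 0.138, 0.99, 0.0]
contact_force: [-1.3, 0.3, -0.7]
finger_gap: 0.003
t: 2.32
tcp_pos: [554.5, -21.2, 270.4]
tool_rot: [-0.0, 0.137, 0.991, 0.0]
contact_force: [-0.3, 1.0, -0.1]
finger_gap: -0.003
[554.5 -21.4 270.3] [-0.4   0.2  -0.12]
```

View pics/w1.png

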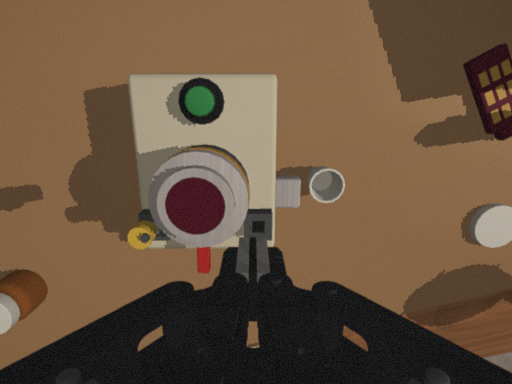

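View pics/w2.png

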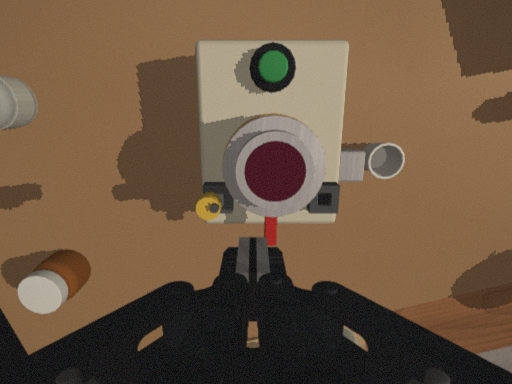

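w1 shows the cap at (195,205), yellow head (140,236), lever tip (204,260), button (200,100). In w2 these are at (275,170), (209,208), (270,232) and (273,66). Nothing hides the lever's outer end. Now I'll triangulate.

```bash
python3 - <<'E'
from h import *
import pickle
I=[cv2.imread("pics/w1.png"),cv2.imread("pics/w2.png")];C=[pickle.load(open(f"{n}.pkl","rb")) for n in("w1","w2")]
T=cv2.imread("pics/top0.png")
R=[(100,60,300,290),(180,30,350,260)]
res={}
for nm,lo,hi in [("cap",(150,80,30),(179,255,150)),("green",(55,120,60),(80,255,255)),("yel",(22,150,80),(32,255,255)),("red",(0,200,100),(6,255,255))]:
    b=[blob(I[k],lo,hi,R[k]) for k in(0,1)];ct=blob(T,lo,hi,(180,135,290,245))[0]
    # use hull centre of min enclosing circle for yellow
    cs=[x[0] for x in b]
    if nm in("yel","green","cap"):
        cs=[]
        for x in b:
            c,_=cv2.findContours(x[2].astype(np.uint8),0,2);c=max(c,key=cv2.contourArea);(u,v),r=cv2.minEnclosingCircle(c);cs.append((u,v));print(nm,"circ",u,v,r)
    X,e=tri([wray(C[k],cs[k]) for k in(0,1)]);X3,e3=tri([wray(C[k],cs[k]) for k in(0,1)]+[ray("top",ct)])
    print(nm,b[0][1],b[1][1],X.round(1),np.round(e,1),X3.round(1),np.round(e3,1))
    zs={"cap":148,"green":92,"yel":123,"red":119}[nm]
    for k in(0,1):
        o,d=wray(C[k],cs[k]);print('   ',(o+d*(zs-o[2])/d[2]).round(1))
    res[nm]=X
    if nm=="red":
        for k in(0,1):
            c,_=cv2.findContours(b[k][2].astype(np.uint8),0,2);c=max(c,key=cv2.contourArea);bx=cv2.boxPoints(cv2.minAreaRect(c))
            for q in bx:
                o,d=wray(C[k],q);print('   corner',q.round(1),(o+d*(119-o[2])/d[2]).round(1))
E
```

```text
cap circ 194.5 205.5 29.807815551757812
cap circ 274.4919738769531 170.75250244140625 30.51740264892578
cap [ 165  178   60   56 2587] [ 245  141   61   60 2830] [540.9   2.  149. ] [0.1 0.1] [541.4   1.6 147.9] [0.1 0.4 0.4]
    [541.3   1.7 148. ]
    [541.1   2.  148. ]
green circ 199.4534912109375 100.4534912109375 15.50679874420166
green circ 273.2438049316406 65.57437896728516 16.142316818237305
green [185  86  30  30 716] [259  50  29  32 751] [456.7  26.4  99. ] [0.1 0.1] [456.6  26.2  97.5] [0.1 0.3 0.3]
    [456.3  25.3  92. ]
    [456.  27.  92.]
yel circ 148.0 226.0 8.062357902526855
yel circ 209.88888549804688 199.5 9.233864784240723
yel [141 221  15  11  52] [201 193  19  12  79] [565.3 -71.6  87.6] [0.3 0.3] [566.1 -70.6  91.8] [2.3 1.6 3.8]
    [555.  -55.5 123. ]
    [556.7 -63.8 123. ]
red [201 254   4  10  15] [265 228   8   8  15] [607.7 -18.7 112.8] [0.1 0.1] [606.8 -18.2 114.7] [0.2 0.4 0.3]
    [605.  -16.7 119. ]
    [604.9 -18.3 119. ]
   corner [200.7 262.5] [608.4 -20.2 119. ]
   corner [202.5 253.7] [599.5 -15.3 119. ]
   corner [204.8 254.2] [600.6 -13.2 119. ]
   corner [203. 263.] [609.6 -18.1 119. ]
   corner [265. 232.] [604.8 -22.4 119. ]
   corner [267.4 226.4] [599.7 -18.6 119. ]
   corner [274.4 229.4] [604.7 -12.7 119. ]
   corner [272. 235.] [609.8 -16.5 119. ]
```

```bash
python3 - <<'E'
from h import *
import pickle
I=[cv2.imread("pics/w1.png"),cv2.imread("pics/w2.png")];C=[pickle.load(open(f"{n}.pkl","rb")) for n in("w1","w2")]
for im,pts in zip(I,[[(140,240),(133,238),(204,257),(204,266)],[(209,212),(201,208),(271,225),(271,238)]]):
    h=cv2.cvtColor(im,cv2.COLOR_BGR2HSV);print([h[v,u].tolist() for u,v in pts])
A=np.array([541.2,1.9])
for nm,lo,hi,R,z in [("yel",(18,150,70),(34,255,255),[(122,218,162,256),(190,188,230,226)],123),("red",(0,190,60),(9,255,255),[(185,235,225,285),(255,210,290,255)],119)]:
    m=[]
    for k in(0,1):
        c,s,M=blob(I[k],lo,hi,R[k]);cc=max(cv2.findContours(M.astype(np.uint8),0,2)[0],key=cv2.contourArea)
        (u,v),r=cv2.minEnclosingCircle(cc);o,d=wray(C[k],(u,v));X=o+d*(z-o[2])/d[2];m.append(wray(C[k],(u,v)))
        print(nm,s,(u,v,r),X.round(1))
        if nm=="red":
            a=cv2.minAreaRect(cc);print(a)
            for q in cv2.boxPoints(a):
                o,d=wray(C[k],q);X=o+d*(z-o[2])/d[2];dd=X[:2]-A;print('  ',q.round(1),X.round(1),np.hypot(*dd).round(1),np.arctan2(dd[1],dd[0]).round(3))
    print(tri(m))
E
```

```text
[[20, 137, 127], [21, 176, 178], [2, 204, 154], [0, 194, 155]]
[[22, 181, 178], [21, 176, 183], [0, 196, 156], [1, 198, 157]]
yel [127 221  29  29 525] (141.5128173828125, 234.88461303710938, 15.325439453125) [562.  -65.1 123. ]
yel [195 192  27  28 469] (208.3076934814453, 206.0128173828125, 14.030009269714355) [562.4 -67.3 123. ]
(array([564.75172131, -69.34094196, 114.26478307]), [np.float64(0.06758072186925117), np.float64(0.06758072186927264)])
red [198 248  12  24 246] (203.0, 259.5, 12.54003620147705) [605.8 -16.8 119. ]
((203.5, 259.5), (23.0, 11.0), 90.0)
   [198. 248.] [592.2 -17.6 119. ] 54.6 -0.365
   [209. 248.] [595.3  -6.9 119. ] 54.8 -0.162
   [209. 271.] [620.  -15.1 119. ] 80.6 -0.212
   [198. 271.] [616.8 -26.  119. ] 80.6 -0.353
red [265 218  11  27 243] (270.5, 231.0, 13.756916999816895) [605.2 -16.9 119. ]
((270.0, 231.0), (26.0, 10.0), 90.0)
   [265. 218.] [590.5 -18.5 119. ] 53.3 -0.393
   [275. 218.] [593.2  -9.1 119. ] 53.1 -0.208
   [275. 244.] [620.1 -16.1 119. ] 81.0 -0.224
   [265. 244.] [617.4 -25.8 119. ] 81.1 -0.349
(array([605.51536937, -16.83224913, 119.01123546]), [np.float64(0.25193118741335097), np.float64(0.2519311874134186)])
```

Axis (541.2,1.9), lever at about −0.285 rad, head centre about (562.5,−66), so I expect contact with the lever at about −1.01. Next I'll go to the +y side of the lever.

```bash
python3 -c "
from h import *
off([617,11,160],2.857);off([617,11,112],2.857)"
```

```text
offset cm [-5.129  4.821 11.033] twist 0.008553322948713138 yaw now 2.866 t 2.3667
offset cm [-5.129  4.821 15.833] twist 0.008553322948713138 yaw now 2.866 t 2.3667
```

```bash
python3 -m jog '[{"offset":[-2.6,2.4,0],"twist":0},{"offset":[-5.1,4.8,0],"twist":0.01},{"offset":[-5.1,4.8,3.5],"twist":0.01},{"offset":[-5.1,4.8,7],"twist":0.01},{"offset":[-5.1,4.8,11],"twist":0.01}]'; python3 -m jog '[{"offset":[0,0,0],"twist":0},{"offset":[0,0,1],"twist":0},{"offset":[0,0,2],"twist":0},{"offset":[0,0,2.5],"twist":0},{"offset":[0,0,2.5],"twist":0}]'; python3 snap.py w3;  python3 -c "
from h import *
off([617,11,112],2.857)"
```

```text
t: 2.78
tcp_pos: [618.9, 10.6, 161.1]
tool_rot: [0.003, 0.142, 0.99, 0.0]
contact_force: [1.1, -0.1, -0.5]
finger_gap: 0.0
t: 3.2
tcp_pos: [617.4, 9.5, 136.0]
tool_rot: [0.001, 0.143, 0.99, 0.0]
contact_force: [-0.5, -0.2, 0.5]
finger_gap: 0.002
[617.7   9.4 136.6] [ 0.75 -0.98 -0.21]
offset cm [0.118 0.13  2.458] twist -0.003228251404010063 yaw now 2.854 t 3.25
```

View pics/w3.png

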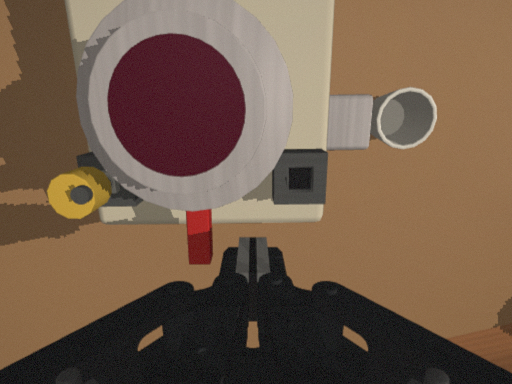

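The picture shows the shut fingers at (252,250), right of the lever (200,235), with open bench below them. The plug ear at (300,178) is clear. I'll go down.

```bash
python3 -m jog '[{"offset":[0.1,0.1,1],"twist":0},{"offset":[0.1,0.1,2],"twist":0},{"offset":[0.1,0.1,2.4],"twist":0},{"offset":[0.1,0.1,2.4],"twist":0},{"offset":[0.1,0.1,2.4],"twist":0}]'; python3 - <<'E'
from h import *
A=np.array([541.2,1.9])
p,R,s=tool();print(p.round(1),s["contact_force"].round(2))
# finger centre for lever angle a, half thickness h
for h in (8,12):
  for a in (-.285,-.45,-.6,-.75,-.85,-.95,-1.01):
    u=np.array([np.cos(a),np.sin(a)]);t=np.array([-u[1],u[0]]);P=A+70*u+(6+h)*t
    print(h,a,P.round(1)); off([*P,112],np.pi+a)
E
```

```text
t: 3.67
tcp_pos: [615.8, 10.8, 110.5]
tool_rot: [-0.001, 0.143, 0.99, -0.0]
contact_force: [0.3, -0.8, 0.2]
finger_gap: -0.004
[615.8  10.8 110.5] [ 0.35 -0.8   0.19]
8 -0.285 [612.3  -4.3]
offset cm [-0.099 -1.552 -0.147] twist -0.002908918163313512 yaw now 2.854 t 3.6667
8 -0.45 [610.3 -15.9]
offset cm [-0.237 -2.721 -0.147] twist 0.16209108183668652 yaw now 2.854 t 3.6667
8 -0.6 [606.9 -26.1]
offset cm [-0.195 -3.79  -0.147] twist 0.31209108183668643 yaw now 2.854 t 3.6667
8 -0.75 [602.  -35.6]
offset cm [ 0.007 -4.84  -0.147] twist 0.46209108183668635 yaw now 2.854 t 3.6667
8 -0.85 [597.9 -41.4]
offset cm [ 0.228 -5.519 -0.146] twist 0.5620910818366864 yaw now 2.854 t 3.6667
8 -0.95 [593.3 -46.9]
offset cm [ 0.516 -6.172 -0.146] twist 0.6620910818366865 yaw now 2.854 t 3.6667
8 -1.01 [590.3 -49.9]
offset cm [ 0.719 -6.549 -0.145] twist 0.7220910818366861 yaw now 2.854 t 3.6667
12 -0.285 [ 6.134e+02 -5.000e-01]
offset cm [-0.098 -1.152 -0.148] twist -0.002908918163313512 yaw now 2.854 t 3.6667
12 -0.45 [612.1 -12.3]
offset cm [-0.302 -2.326 -0.148] twist 0.16209108183668652 yaw now 2.854 t 3.6667
12 -0.6 [609.1 -22.8]
offset cm [-0.317 -3.409 -0.147] twist 0.31209108183668643 yaw now 2.854 t 3.6667
12 -0.75 [604.7 -32.6]
offset cm [-0.171 -4.482 -0.147] twist 0.46209108183668635 yaw now 2.854 t 3.6667
12 -0.85 [600.9 -38.8]
offset cm [ 0.015 -5.18  -0.147] twist 0.5620910818366864 yaw now 2.854 t 3.6667
12 -0.95 [596.6 -44.6]
offset cm [ 0.27  -5.856 -0.146] twist 0.6620910818366865 yaw now 2.854 t 3.6667
12 -1.01 [593.7 -47.8]
offset cm [ 0.454 -6.249 -0.146] twist 0.7220910818366861 yaw now 2.854 t 3.6667
```

```bash
python3 -m jog '[{"offset":[0,-0.6,-0.1],"twist":0},{"offset":[-0.1,-1.2,-0.1],"twist":0},{"offset":[-0.1,-1.6,-0.1],"twist":0},{"offset":[-0.2,-2.1,-0.1],"twist":0.08},{"offset":[-0.2,-2.6,-0.1],"twist":0.16}]'; python3 snap.py w4
```

```text
t: 4.08
tcp_pos: [611.5, -15.1, 112.9]
tool_rot: [0.001, 0.224, 0.975, 0.0]
contact_force: [2.3, 1.3, -1.5]
finger_gap: 0.001
[611.2 -16.1 112.8] [ 0.48  0.19 -0.21]
```

View pics/w4.png

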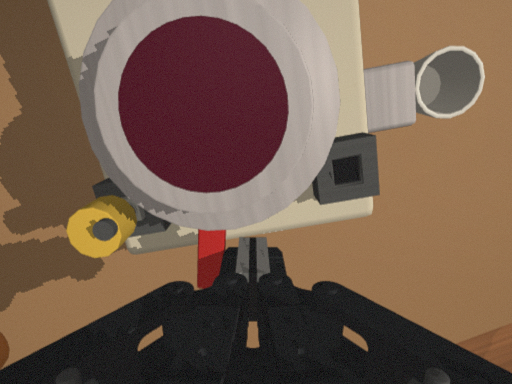

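```bash
cat > lev.py <<'E'
import sys,pickle
from h import *
n=sys.argv[1];C=pickle.load(open(n+".pkl","rb"));im=cv2.imread(f"pics/{n}.png");A=np.array([541.2,1.9])
c,s,M=blob(im,(0,190,120),(9,255,255),(120,180,300,330));vs=np.unique(np.where(M)[0])
def W(u,v,z=119):
    o,d=wray(C,(u,v));return (o+d*(z-o[2])/d[2])[:2]-A
r=[]
for v in vs[3:-3]:
    us=np.where(M[v])[0];a,b=W(us.min()-.5,v),W(us.max()+.5,v);m=(a+b)/2;r.append([v,np.hypot(*m),np.arctan2(m[1],m[0]),np.hypot(*(a-b))])
print(s);print(np.array(r)[::6].round(3)); print("lever angle",np.median(np.array(r)[:,2]).round(3))
p,R,st=tool();x=R.apply([1,0,0]);a=np.median(np.array(r)[:,2]);u=np.array([np.cos(a),np.sin(a)]);t=np.array([-u[1],u[0]]);d=p[:2]-A;print("finger in lever frame",(d@u).round(1),(d@t).round(1),"yaw-pi",np.arctan2(-x[1],-x[0]).round(3))
c,s,M=blob(im,(18,150,70),(34,255,255),(40,170,170,300));cc=max(cv2.findContours(M.astype(np.uint8),0,2)[0],key=cv2.contourArea);print("yel",cv2.minEnclosingCircle(cc),(W(*cv2.minEnclosingCircle(cc)[0],123)+A).round(1))
E
python3 lev.py w4;python3 lev.py w3
```

```text
[198 231  27  28 578]
[[234.     54.167  -0.507  11.659]
 [240.     57.095  -0.506  11.729]
 [246.     60.059  -0.505  11.8  ]
 [252.     63.144  -0.526   9.131]]
lever angle -0.509
finger in lever frame 69.9 18.4 yaw-pi -0.455
yel ((101.42376708984375, 225.85874938964844), 35.795013427734375) [563.1 -64. ]
[187 210  24  25 460]
[[213.     52.524  -0.274  11.923]
 [219.     55.843  -0.269  11.993]
 [225.     59.188  -0.277  12.588]
 [231.     62.576  -0.289  10.552]]
lever angle -0.275
finger in lever frame 72.2 1.7 yaw-pi -0.455
yel ((78.78218078613281, 191.40594482421875), 31.95945167541504) [563.2 -64. ]
```

The lever has moved to −0.51, with the finger bearing on its flank (flank-to-centre about 12 mm). The plug and pin are untouched. I'll keep pushing along the arc.

```bash
cat > arc.py <<'E'
import sys
from h import *
A=np.array([541.2,1.9]);h=float(sys.argv[1])
for a in map(float,sys.argv[2:]):
    u=np.array([np.cos(a),np.sin(a)]);t=np.array([-u[1],u[0]]);P=A+70*u+(6+h)*t;print(a,end=" ");off([*P,112],np.pi+a)
E
python3 arc.py 12.4 -.508 -.58 -.65 -.72 -.79 -.86 -.9
```

```text
-0.508 offset cm [-0.013  0.008  0.08 ] twist 0.0528416613943854 yaw now 2.686 t 4.1333
-0.58 offset cm [-0.101 -0.506  0.08 ] twist 0.12484166139438546 yaw now 2.686 t 4.1333
-0.65 offset cm [-0.15 -1.01  0.08] twist 0.1948416613943853 yaw now 2.686 t 4.1333
-0.72 offset cm [-0.164 -1.516  0.08 ] twist 0.26484166139438514 yaw now 2.686 t 4.1333
-0.79 offset cm [-0.142 -2.022  0.08 ] twist 0.3348416613943854 yaw now 2.686 t 4.1333
-0.86 offset cm [-0.085 -2.526  0.079] twist 0.40484166139438527 yaw now 2.686 t 4.1333
-0.9 offset cm [-0.037 -2.811  0.079] twist 0.4448416613943853 yaw now 2.686 t 4.1333
```

```bash
python3 -m jog '[{"offset":[-0.1,-0.5,0.05],"twist":0.1},{"offset":[-0.15,-1.0,0.05],"twist":0.2},{"offset":[-0.16,-1.4,0.05],"twist":0.26},{"offset":[-0.15,-1.7,0.05],"twist":0.3},{"offset":[-0.14,-2.0,0.05],"twist":0.34}]'; python3 -m jog '[{"offset":[0,0,0],"twist":0}]'; python3 snap.py w5; python3 lev.py w5
```

```text
t: 4.55
tcp_pos: [604.5, -34.1, 112.6]
tool_rot: [0.002, 0.384, 0.923, 0.0]
contact_force: [1.6, -0.1, 0.3]
finger_gap: 0.001
t: 4.63
tcp_pos: [604.0, -34.3, 112.5]
tool_rot: [0.001, 0.384, 0.923, 0.0]
contact_force: [0.7, -0.5, 1.1]
finger_gap: 0.0
[603.8 -34.  112.3] [ 0.38  0.48 -0.27]
[197 232  27  40 675]
[[235.     53.739  -0.745   6.714]
 [241.     56.612  -0.789  12.157]
 [247.     59.572  -0.787  11.777]
 [253.     62.569  -0.796  10.937]
 [259.     65.635  -0.822   7.794]
 [265.     68.793  -0.849   4.151]]
lever angle -0.793
finger in lever frame 69.5 19.4 yaw-pi -0.787
yel ((140.2894744873047, 256.7105407714844), 33.650936126708984) [563.4 -63.9]
```

View pics/w5.png

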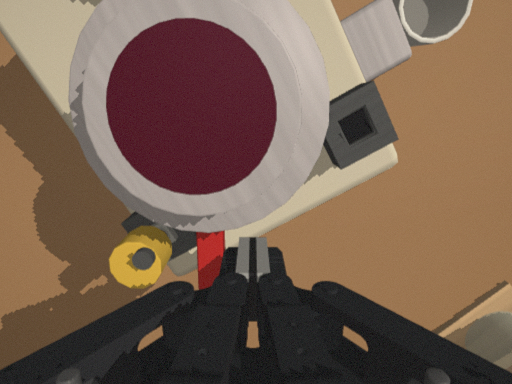

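The lever is at −0.79. The head's edge is at (170,250) and the lever's left edge at 197, so about 10 mm is left. From here I'll go slowly and average the force.

```bash
cat > avg.py <<'E'
from h import *
from bench import read_camera
F=[];Q=[];P=[]
for i in range(6):
    p,R,s=tool();f=R.inv().apply(s["contact_force"]);F.append(f);P.append(p);Q.append(R.inv().apply(p))
    if i<5: read_camera("top")
F=np.array(F);print("t",round(s["t"],2),"F tool mean",F.mean(0).round(2),"sd",F.std(0).round(2),"tcp",np.mean(P,0).round(2),"yrange",F[:,1].min().round(1),F[:,1].max().round(1))
E
python3 avg.py; python3 -m jog '[{"offset":[0,-0.15,0],"twist":0.02},{"offset":[0,-0.3,0],"twist":0.04},{"offset":[0.01,-0.45,0],"twist":0.06},{"offset":[0.02,-0.6,0],"twist":0.08},{"offset":[0.02,-0.6,0],"twist":0.08}]';python3 avg.py
```

```text
t 4.93 F tool mean [0.1  0.13 0.2 ] sd [0.4  0.79 0.35] tcp [603.39 -33.57 111.92] yrange -1.4 1.0
t: 5.35
tcp_pos: [599.1, -37.7, 112.0]
tool_rot: [0.0, 0.421, 0.907, -0.0]
contact_force: [2.0, -0.5, -0.8]
finger_gap: 0.003
t 5.6 F tool mean [-0.52  0.8   0.02] sd [0.54 0.36 0.51] tcp [598.97 -37.55 111.89] yrange 0.2 1.2
```

```bash
python3 -m jog '[{"offset":[0,-0.05,0],"twist":0.01},{"offset":[0,-0.1,0],"twist":0.02},{"offset":[0,-0.15,0],"twist":0.02},{"offset":[0,-0.2,0],"twist":0.03}]';python3 avg.py; python3 snap.py w6; python3 lev.py w6
```

```text
t: 5.93
tcp_pos: [597.7, -38.8, 111.9]
tool_rot: [0.0, 0.434, 0.901, 0.0]
contact_force: [2.2, 0.3, -0.4]
finger_gap: 0.002
t 6.18 F tool mean [-1.3   1.5  -0.37] sd [0.55 0.39 0.44] tcp [597.55 -38.79 111.84] yrange 0.9 2.1
[597.5 -38.7 111.8] [ 0.94 -0.13 -0.08]
[197 241  27  38 549]
[[244.     54.654  -0.887  10.333]
 [250.     57.61   -0.902  11.751]
 [256.     60.609  -0.911  10.912]
 [262.     63.683  -0.937   7.777]
 [268.     66.808  -0.955   5.523]
 [274.     70.008  -0.974   0.926]]
lever angle -0.924
finger in lever frame 66.3 20.5 yaw-pi -0.898
yel ((153.6041717529297, 267.2916564941406), 32.20956039428711) [561.4 -64. ]
```

View pics/w6.png

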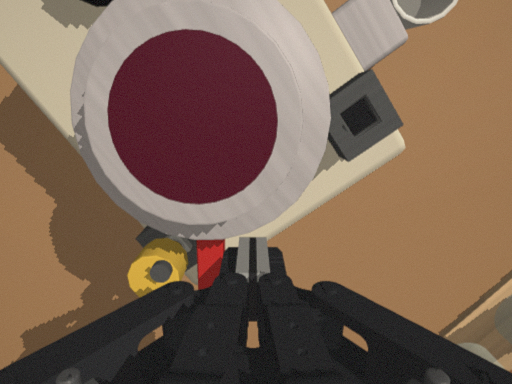

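```bash
python3 -m jog '[{"offset":[-0.02,-0.04,0],"twist":0.01},{"offset":[-0.03,-0.08,0],"twist":0.01},{"offset":[-0.05,-0.12,0],"twist":0.02},{"offset":[-0.05,-0.16,0],"twist":0.02},{"offset":[-0.05,-0.2,0],"twist":0.03}]';python3 avg.py
```

```text
t: 6.65
tcp_pos: [596.3, -40.4, 111.8]
tool_rot: [0.0, 0.448, 0.894, -0.0]
contact_force: [1.4, 0.3, 0.2]
finger_gap: 0.001
t 6.9 F tool mean [-0.82  1.5  -0.15] sd [0.68 0.23 0.33] tcp [596.2  -40.43 111.79] yrange 1.1 1.8
```

Force in y is still only 1.5 N, which is ring friction. From here the steps are 0.5 mm.

```bash
python3 -m jog '[{"offset":[0,-0.03,0],"twist":0.005},{"offset":[0,-0.06,0],"twist":0.01},{"offset":[0,-0.06,0],"twist":0.01}]';python3 avg.py;python3 -m jog '[{"offset":[0,-0.03,0],"twist":0.005},{"offset":[0,-0.06,0],"twist":0.01},{"offset":[0,-0.06,0],"twist":0.01}]';python3 avg.py
```

```text
t: 7.15
tcp_pos: [595.9, -40.8, 111.8]
tool_rot: [0.0, 0.452, 0.892, -0.0]
contact_force: [0.6, 0.5, 0.1]
finger_gap: 0.0
t 7.4 F tool mean [-1.08  1.19 -0.38] sd [0.66 0.39 0.59] tcp [595.81 -40.8  111.79] yrange 0.7 1.8
t: 7.65
tcp_pos: [595.3, -41.1, 111.8]
tool_rot: [0.0, 0.456, 0.89, -0.0]
contact_force: [2.3, -0.9, 0.2]
finger_gap: 0.001
t 7.9 F tool mean [-1.03  1.45 -0.2 ] sd [0.74 0.37 0.37] tcp [595.23 -41.09 111.77] yrange 0.7 2.0
```

```bash
python3 -m jog '[{"offset":[0,-0.03,0],"twist":0.005},{"offset":[0,-0.06,0],"twist":0.01},{"offset":[0,-0.06,0],"twist":0.01}]';python3 avg.py; python3 snap.py w7; python3 lev.py w7
```

```text
t: 8.15
tcp_pos: [594.8, -41.5, 111.8]
tool_rot: [0.0, 0.461, 0.887, -0.0]
contact_force: [2.3, 0.8, 0.4]
finger_gap: -0.001
t 8.4 F tool mean [-0.82  1.57  0.25] sd [0.19 0.42 0.51] tcp [594.76 -41.45 111.78] yrange 1.1 2.3
[594.7 -41.4 111.8] [ 2.1  -0.16  0.78]
[198 243  26  37 494]
[[246.     55.032  -0.961  11.251]
 [252.     58.002  -0.963  11.319]
 [258.     61.01   -0.968  10.932]
 [264.     64.076  -0.987   8.707]
 [270.     67.265  -1.022   4.149]
 [276.     70.468  -1.038   0.928]]
lever angle -0.98
finger in lever frame 65.8 20.3 yaw-pi -0.958
yel ((155.0, 268.5), 29.09047508239746) [558.  -64.6]
```

View pics/w7.png

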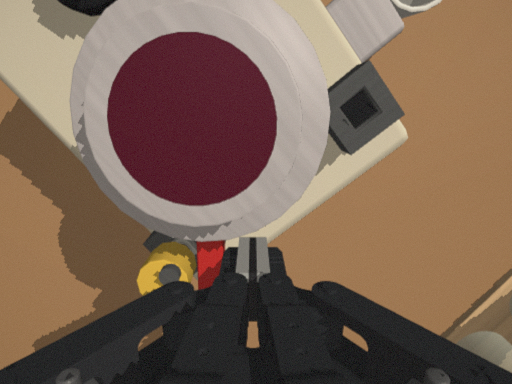

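```bash
python3 -m jog '[{"offset":[0,-0.03,0],"twist":0.005},{"offset":[0,-0.03,0],"twist":0.005}]';python3 avg.py; python3 -m jog '[{"offset":[0,-0.03,0],"twist":0.005},{"offset":[0,-0.03,0],"twist":0.005}]';python3 avg.py
```

```text
t: 8.62
tcp_pos: [594.5, -41.6, 111.8]
tool_rot: [-0.0, 0.463, 0.886, -0.0]
contact_force: [2.1, -0.4, 0.4]
finger_gap: 0.0
t 8.87 F tool mean [-1.56  1.62 -0.15] sd [0.33 0.38 0.2 ] tcp [594.54 -41.62 111.78] yrange 0.9 2.2
t: 9.03
tcp_pos: [594.3, -41.8, 111.8]
tool_rot: [-0.0, 0.465, 0.885, -0.0]
contact_force: [1.8, 0.5, -0.1]
finger_gap: -0.001
t 9.28 F tool mean [-1.39  1.61 -0.06] sd [0.5  0.48 0.36] tcp [594.28 -41.79 111.79] yrange 0.9 2.5
```

```bash
python3 -m jog '[{"offset":[0,-0.03,0],"twist":0.005},{"offset":[0,-0.03,0],"twist":0.005}]';python3 avg.py
```

```text
t: 9.45
tcp_pos: [594.0, -41.9, 111.8]
tool_rot: [0.0, 0.468, 0.884, 0.0]
contact_force: [1.8, -0.6, -0.1]
finger_gap: -0.004
t 9.7 F tool mean [-0.91  1.55 -0.07] sd [0.56 0.43 0.7 ] tcp [594.04 -41.95 111.78] yrange 1.0 2.2
```

```bash
python3 -m jog '[{"offset":[0,-0.03,0],"twist":0.005},{"offset":[0,-0.03,0],"twist":0.005}]';python3 avg.py; python3 -m jog '[{"offset":[0,-0.03,0],"twist":0.005},{"offset":[0,-0.03,0],"twist":0.005}]';python3 avg.py
```

```text
t: 9.87
tcp_pos: [593.8, -42.2, 111.8]
tool_rot: [0.0, 0.47, 0.883, -0.0]
contact_force: [2.5, -0.2, 0.7]
finger_gap: 0.0
t 10.12 F tool mean [-1.12  1.63 -0.02] sd [0.52 0.31 0.41] tcp [593.79 -42.12 111.79] yrange 1.2 2.1
t: 10.28
tcp_pos: [593.5, -42.3, 111.8]
tool_rot: [-0.0, 0.472, 0.882, -0.0]
contact_force: [1.6, 0.7, 0.6]
finger_gap: -0.0
t 10.53 F tool mean [-0.88  1.66 -0.05] sd [0.59 0.14 0.44] tcp [593.54 -42.29 111.79] yrange 1.4 1.8
```

```bash
python3 snap.py w8; python3 lev.py w8; python3 -c "
import cv2
cv2.imwrite('pics/w8z.png',cv2.resize(cv2.imread('pics/w8.png')[210:310,110:290],(720,400),interpolation=cv2.INTER_CUBIC))"
```

```text
[593.5 -42.3 111.8] [1.65 0.52 0.42]
[197 245  28  36 511]
[[248.     55.569  -0.975  12.177]
 [254.     58.55   -0.989  11.797]
 [260.     61.583  -1.006   9.129]
 [266.     64.686  -1.028   6.429]
 [272.     67.842  -1.045   4.158]]
lever angle -1.01
finger in lever frame 65.2 20.8 yaw-pi -0.983
yel ((156.5, 269.5), 27.5046443939209) [557.  -64.6]
```

View pics/w8z.png

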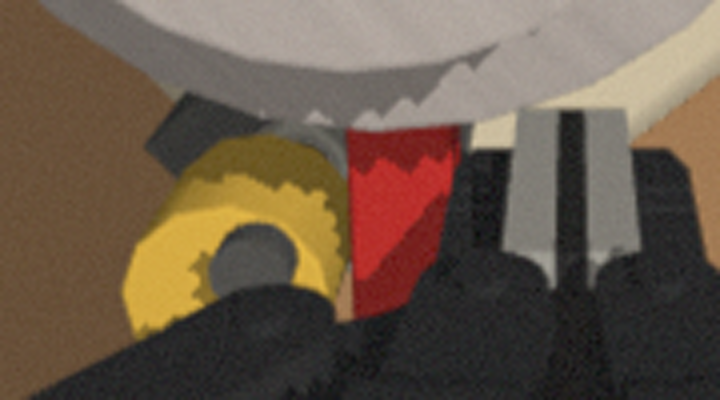

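Zoomed in, the head's right edge (350,230) is next to the lever's left edge (352). They are nearly in contact, but the force still shows only friction.

```bash
python3 -m jog '[{"offset":[0,-0.03,0],"twist":0.005},{"offset":[0,-0.03,0],"twist":0.005}]';python3 avg.py; python3 -m jog '[{"offset":[0,-0.03,0],"twist":0.005},{"offset":[0,-0.03,0],"twist":0.005}]';python3 avg.py
```

```text
t: 10.75
tcp_pos: [593.3, -42.5, 111.8]
tool_rot: [0.0, 0.474, 0.88, 0.0]
contact_force: [1.5, -0.7, 0.1]
finger_gap: 0.002
t 11.0 F tool mean [-1.24  1.38 -0.01] sd [0.58 0.51 0.42] tcp [593.3  -42.46 111.79] yrange 0.8 2.3
t: 11.17
tcp_pos: [593.1, -42.6, 111.8]
tool_rot: [0.0, 0.476, 0.879, -0.0]
contact_force: [3.2, -0.5, 0.7]
finger_gap: 0.002
t 11.42 F tool mean [-1.38  1.8  -0.09] sd [0.47 0.5  0.41] tcp [593.04 -42.62 111.79] yrange 1.2 2.4
```

```bash
python3 -m jog '[{"offset":[0,-0.03,0],"twist":0.004},{"offset":[0,-0.03,0],"twist":0.004}]';python3 avg.py
```

```text
t: 11.58
tcp_pos: [592.8, -42.8, 111.8]
tool_rot: [0.0, 0.478, 0.878, 0.0]
contact_force: [1.9, 0.3, -0.4]
finger_gap: 0.001
t 11.83 F tool mean [-0.96  1.43  0.06] sd [0.49 0.45 0.26] tcp [592.79 -42.79 111.78] yrange 0.9 2.2
```

```bash
python3 -m jog '[{"offset":[0,-0.03,0],"twist":0.004},{"offset":[0,-0.03,0],"twist":0.004}]';python3 avg.py
```

```text
t: 12.0
tcp_pos: [592.5, -43.0, 111.8]
tool_rot: [0.0, 0.48, 0.877, -0.0]
contact_force: [2.3, -0.2, -0.3]
finger_gap: -0.0
t 12.25 F tool mean [-1.26  1.56 -0.11] sd [0.48 0.2  0.45] tcp [592.54 -42.93 111.79] yrange 1.3 1.8
```

```bash
python3 -m jog '[{"offset":[0,-0.03,0],"twist":0.004},{"offset":[0,-0.03,0],"twist":0.004}]';python3 avg.py
```

```text
t: 12.42
tcp_pos: [592.3, -43.1, 111.8]
tool_rot: [0.0, 0.482, 0.876, -0.0]
contact_force: [2.3, 0.4, -0.0]
finger_gap: 0.003
t 12.67 F tool mean [-0.98  1.34 -0.12] sd [0.23 0.45 0.5 ] tcp [592.28 -43.11 111.78] yrange 0.8 2.1
```

```bash
python3 -m jog '[{"offset":[0,-0.03,0],"twist":0.004},{"offset":[0,-0.03,0],"twist":0.004}]';python3 avg.py
```

```text
t: 12.83
tcp_pos: [592.1, -43.3, 111.8]
tool_rot: [0.0, 0.483, 0.875, 0.0]
contact_force: [1.2, -0.8, -0.7]
finger_gap: -0.005
t 13.08 F tool mean [-1.26  1.82 -0.01] sd [0.14 0.71 0.65] tcp [592.06 -43.26 111.78] yrange 0.6 2.7
```

```bash
python3 -m jog '[{"offset":[0,-0.03,0],"twist":0.004},{"offset":[0,-0.03,0],"twist":0.004}]';python3 avg.py; python3 snap.py w9; python3 lev.py w9; python3 -c "
import cv2
cv2.imwrite('pics/w9z.png',cv2.resize(cv2.imread('pics/w9.png')[210:310,110:290],(720,400),interpolation=cv2.INTER_CUBIC))"
```

```text
t: 13.25
tcp_pos: [591.8, -43.4, 111.8]
tool_rot: [0.0, 0.485, 0.874, 0.0]
contact_force: [1.3, -1.2, 0.2]
finger_gap: 0.001
t 13.5 F tool mean [-1.75  1.76 -0.08] sd [0.43 0.69 0.46] tcp [591.84 -43.45 111.81] yrange 0.5 2.6
[591.8 -43.4 111.8] [ 1.95 -0.1   0.27]
[197 246  26  38 462]
[[249.     55.549  -1.019   9.935]
 [255.     58.538  -1.017  11.358]
 [261.     61.58   -1.037   9.141]
 [267.     64.683  -1.056   6.898]
 [273.     67.832  -1.07    4.164]
 [279.     71.047  -1.086   2.793]]
lever angle -1.049
finger in lever frame 64.5 21.3 yaw-pi -1.013
yel ((158.0, 270.0), 24.596847534179688) [555.4 -64.6]
```

View pics/w9z.png

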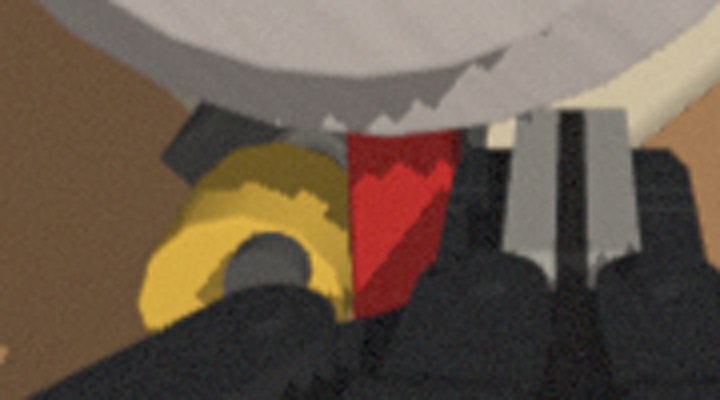

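```bash
python3 -m jog '[{"offset":[-0.01,-0.03,0],"twist":0.004},{"offset":[-0.01,-0.03,0],"twist":0.004}]';python3 avg.py
```

```text
t: 13.72
tcp_pos: [591.6, -43.7, 111.8]
tool_rot: [-0.0, 0.487, 0.873, 0.0]
contact_force: [2.6, -0.3, -0.2]
finger_gap: 0.003
t 13.97 F tool mean [-1.32  1.58 -0.12] sd [0.37 0.34 0.27] tcp [591.57 -43.67 111.79] yrange 1.1 2.0
```

```bash
python3 -m jog '[{"offset":[-0.01,-0.03,0],"twist":0.004},{"offset":[-0.01,-0.03,0],"twist":0.004}]';python3 avg.py
```

```text
t: 14.13
tcp_pos: [591.4, -43.9, 111.8]
tool_rot: [0.0, 0.489, 0.872, 0.0]
contact_force: [1.8, 0.6, 0.3]
finger_gap: 0.003
t 14.38 F tool mean [-1.19  1.97 -0.18] sd [0.47 0.43 0.48] tcp [591.44 -43.86 111.79] yrange 1.6 2.9
```

```bash
python3 -m jog '[{"offset":[-0.01,-0.03,0],"twist":0.004},{"offset":[-0.01,-0.03,0],"twist":0.004}]';python3 avg.py
```

```text
t: 14.55
tcp_pos: [591.3, -44.0, 111.8]
tool_rot: [0.0, 0.49, 0.871, 0.0]
contact_force: [3.3, 1.2, -0.2]
finger_gap: 0.0
t 14.8 F tool mean [-0.67  2.71  0.21] sd [0.44 0.53 0.56] tcp [591.33 -44.03 111.82] yrange 1.8 3.5
```

Contact: the force is rising, 1.6 → 2.0 → 2.7 N.

```bash
python3 -m jog '[{"offset":[0,-0.03,0],"twist":0},{"offset":[0,-0.03,0],"twist":0}]';python3 avg.py
```

```text
t: 14.97
tcp_pos: [591.2, -44.1, 111.8]
tool_rot: [0.0, 0.49, 0.872, 0.0]
contact_force: [4.8, 1.7, -0.3]
finger_gap: -0.006
t 15.22 F tool mean [-0.26  4.37  0.67] sd [0.51 0.4  0.41] tcp [591.17 -44.15 111.84] yrange 3.9 4.9
```

```bash
python3 -m jog '[{"offset":[0,-0.03,0],"twist":0},{"offset":[0,-0.03,0],"twist":0}]';python3 avg.py
```

```text
t: 15.38
tcp_pos: [591.0, -44.3, 111.9]
tool_rot: [0.0, 0.49, 0.872, 0.0]
contact_force: [3.8, 2.5, -1.1]
finger_gap: 0.003
t 15.63 F tool mean [-0.34  5.37  0.93] sd [0.53 0.4  0.46] tcp [591.03 -44.25 111.87] yrange 4.5 5.8
```

```bash
python3 -m jog '[{"offset":[0,-0.03,0],"twist":0},{"offset":[0,-0.03,0],"twist":0}]';python3 avg.py
```

```text
t: 15.8
tcp_pos: [590.9, -44.3, 111.9]
tool_rot: [0.0, 0.49, 0.872, 0.001]
contact_force: [5.0, 2.8, -1.0]
finger_gap: 0.001
t 16.05 F tool mean [-0.49  5.79  1.1 ] sd [0.25 0.52 0.4 ] tcp [590.93 -44.31 111.89] yrange 5.0 6.7
```

```bash
python3 -m jog '[{"offset":[0,-0.03,0],"twist":0},{"offset":[0,-0.03,0],"twist":0}]';python3 avg.py
```

```text
t: 16.22
tcp_pos: [590.9, -44.4, 111.9]
tool_rot: [0.001, 0.49, 0.872, 0.001]
contact_force: [6.4, 3.3, -2.3]
finger_gap: -0.0
t 16.47 F tool mean [-0.76  6.3   1.68] sd [0.53 0.66 0.7 ] tcp [590.88 -44.36 111.92] yrange 5.0 7.2
```

```bash
python3 -m jog '[{"offset":[0,-0.03,0],"twist":0},{"offset":[0,-0.03,0],"twist":0}]';python3 avg.py
```

```text
t: 16.63
tcp_pos: [590.8, -44.4, 111.9]
tool_rot: [0.001, 0.49, 0.872, 0.001]
contact_force: [5.7, 2.5, -1.6]
finger_gap: -0.002
t 16.88 F tool mean [-0.41  6.66  1.44] sd [0.48 0.36 0.39] tcp [590.81 -44.4  111.93] yrange 6.2 7.2
```

```bash
python3 -m jog '[{"offset":[0,-0.03,0],"twist":0},{"offset":[0,-0.03,0],"twist":0}]';python3 avg.py
```

```text
t: 17.05
tcp_pos: [590.7, -44.5, 111.9]
tool_rot: [0.001, 0.49, 0.872, 0.001]
contact_force: [7.0, 3.2, -2.5]
finger_gap: -0.0
t 17.3 F tool mean [-0.8   7.53  2.27] sd [0.44 0.31 0.36] tcp [590.74 -44.46 111.95] yrange 6.9 7.9
```

```bash
python3 -m jog '[{"offset":[0,-0.03,0],"twist":0},{"offset":[0,-0.03,0],"twist":0}]';python3 avg.py
```

```text
t: 17.47
tcp_pos: [590.6, -44.5, 112.0]
tool_rot: [0.001, 0.49, 0.872, 0.001]
contact_force: [7.2, 3.4, -2.4]
finger_gap: 0.001
t 17.72 F tool mean [-0.83  7.74  2.3 ] sd [0.29 0.59 0.43] tcp [590.65 -44.51 111.97] yrange 6.9 8.4
```

```bash
python3 -m jog '[{"offset":[0,0,0],"twist":0},{"offset":[0,0,0],"twist":0},{"offset":[0,0,0],"twist":0},{"offset":[0,0,0],"twist":0},{"offset":[0,0,0],"twist":0}]';python3 avg.py
```

```text
t: 18.13
tcp_pos: [590.7, -44.5, 112.0]
tool_rot: [0.001, 0.49, 0.872, 0.001]
contact_force: [7.5, 4.1, -2.2]
finger_gap: 0.002
t 18.38 F tool mean [-0.77  7.83  2.51] sd [0.46 0.49 0.25] tcp [590.66 -44.51 111.98] yrange 7.2 8.5
```

```bash
python3 -m jog '[{"offset":[0,-0.02,0],"twist":0},{"offset":[0,-0.04,0],"twist":0},{"offset":[0,-0.04,0],"twist":0},{"offset":[0,-0.04,0],"twist":0},{"offset":[0,-0.04,0],"twist":0}]';python3 avg.py; python3 snap.py w10;python3 avg.py
```

```text
t: 18.8
tcp_pos: [590.6, -44.6, 112.0]
tool_rot: [0.001, 0.49, 0.872, 0.002]
contact_force: [7.9, 4.0, -2.9]
finger_gap: -0.001
t 19.05 F tool mean [-0.2   9.04  2.95] sd [0.34 0.57 0.37] tcp [590.58 -44.56 111.99] yrange 8.2 10.0
[590.6 -44.6 112. ] [ 7.96  3.21 -2.37]
t 19.35 F tool mean [-0.3   8.45  2.69] sd [0.69 0.32 0.42] tcp [590.59 -44.56 112.01] yrange 8.0 9.1
```

View pics/w10.png

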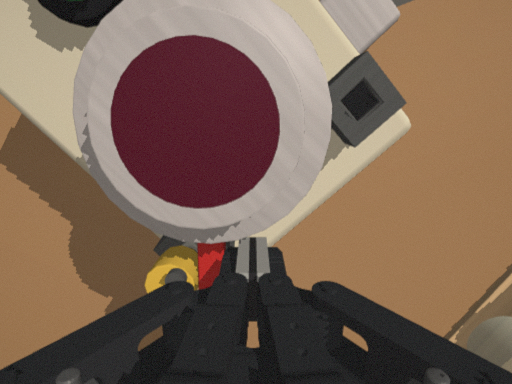

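Force held at about 8.5 N on the finger, which is about 6.5 N at the head after taking off ring friction, for well over half a second. The picture shows the lever (207,265) against the head (180,270). Now I'll back off.

```bash
python3 -m jog '[{"offset":[0,0.1,0],"twist":0},{"offset":[0,0.3,0],"twist":0},{"offset":[0,0.6,0],"twist":0},{"offset":[0,1,0],"twist":0},{"offset":[0,1.3,0],"twist":0}]';python3 avg.py; python3 snap.py w11; python3 lev.py w11; python3 lev.py w10
```

```text
t: 19.77
tcp_pos: [599.5, -38.7, 111.2]
tool_rot: [-0.001, 0.49, 0.872, -0.001]
contact_force: [0.1, 0.2, 0.8]
finger_gap: -0.001
t 20.02 F tool mean [ 0.11  0.37 -0.36] sd [0.51 0.46 0.23] tcp [599.87 -38.63 111.47] yrange -0.4 0.8
[599.9 -38.8 111.7] [ 0.14 -1.25  0.61]
[175 250  28  35 727]
[[253.     57.339  -1.007   9.053]
 [259.     60.337  -1.026  12.751]
 [265.     63.382  -1.032  12.37 ]
 [271.     66.462  -1.031  12.907]
 [277.     69.582  -1.033  12.059]]
lever angle -1.029
finger in lever frame 65.1 29.3 yaw-pi -1.025
yel ((148.0, 274.0), 32.64975357055664) [560.2 -63.4]
[198 245  26  36 404]
[[248.     55.198  -1.003   4.964]
 [254.     58.169  -1.033   9.987]
 [260.     61.211  -1.053  10.504]
 [266.     64.359  -1.086   5.513]
 [272.     67.517  -1.099   3.698]]
lever angle -1.072
finger in lever frame 63.8 32.1 yaw-pi -1.025
yel ((158.0, 270.5), 24.15066909790039) [553.9 -65.5]
```

View pics/w11.png

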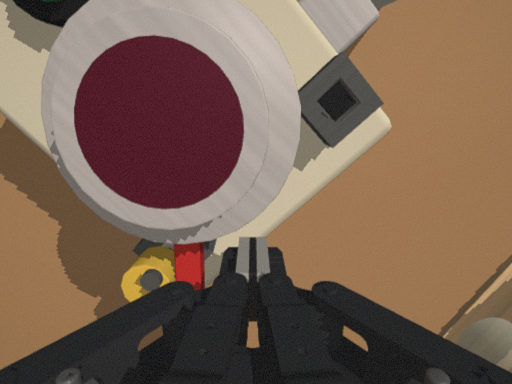

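The lever (190,265) stays against the head (150,275) and the finger is clear. Next: up, then over the button.

```bash
python3 -m jog '[{"offset":[0,0.3,-2],"twist":0},{"offset":[0,0.3,-4],"twist":0},{"offset":[0,0.3,-6],"twist":0},{"offset":[0,0.3,-8],"twist":0},{"offset":[0,0.3,-10],"twist":0}]'; python3 -c "
from h import *
off([456.5,26.3,200],2.86)"
```

```text
t: 20.48
tcp_pos: [602.4, -37.2, 212.7]
tool_rot: [-0.0, 0.49, 0.872, -0.0]
contact_force: [0.9, -1.1, -0.4]
finger_gap: 0.003
offset cm [13.003 -9.171  1.272] twist -0.743384968764484 yaw now 2.117 t 20.4833
```

```bash
python3 -m jog '[{"offset":[2.6,-1.8,0],"twist":-0.11},{"offset":[5.2,-3.6,0],"twist":-0.22},{"offset":[7.8,-5.4,0],"twist":-0.33},{"offset":[10.4,-7.2,0],"twist":-0.44},{"offset":[13,-9.2,0],"twist":-0.55}]'; python3 -m jog '[{"offset":[0,0,0],"twist":-0.1},{"offset":[0,0,0],"twist":-0.19},{"offset":[0,0,0],"twist":-0.19},{"offset":[0,0,0],"twist":-0.19}]'; python3 snap.py w12; python3 -c "
from h import *
off([456.5,26.3,140],2.86)
import cv2
from bench import read_camera
cv2.imwrite('pics/top1.png',read_camera('top'))"
```

```text
t: 20.9
tcp_pos: [455.1, 26.6, 211.7]
tool_rot: [0.0, 0.233, 0.973, 0.0]
contact_force: [-0.1, -0.1, 0.6]
finger_gap: 0.001
t: 21.23
tcp_pos: [456.6, 26.1, 212.1]
tool_rot: [0.0, 0.143, 0.99, -0.0]
contact_force: [0.7, 0.0, 0.9]
finger_gap: 0.003
[456.8  26.  212. ] [0.53 0.62 0.29]
offset cm [0.039 0.018 7.202] twist -0.005598653706984091 yaw now 2.854 t 21.2833
```

View pics/w12.png

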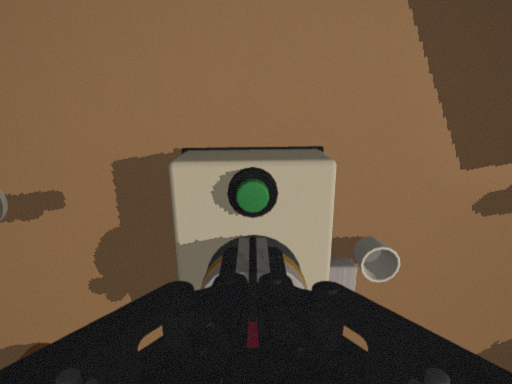

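View pics/top1.png

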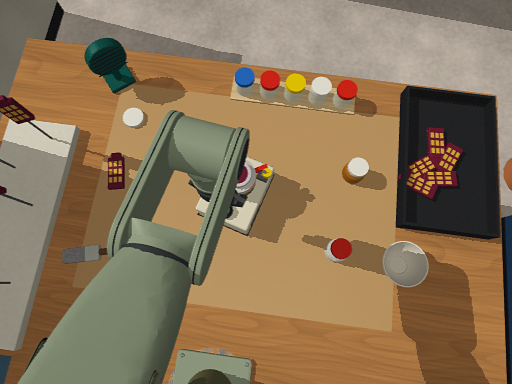

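The button is at (253,196) in the wrist view and the fingers are straight above it. In the top picture the lever and head are together at (262,170), and the cup, jars and the rest are where they were. I'll go down onto the button.

```bash
python3 -m jog '[{"offset":[0,0,2.5],"twist":0},{"offset":[0,0,5],"twist":0},{"offset":[0,0,7.5],"twist":0},{"offset":[0,0,9],"twist":0},{"offset":[0,0,9.7],"twist":0}]'; python3 -m jog '[{"offset":[0,0,0],"twist":0},{"offset":[0,0,0],"twist":0}]'; python3 avg.py
```

```text
t: 21.75
tcp_pos: [454.8, 26.2, 112.1]
tool_rot: [-0.003, 0.143, 0.99, -0.0]
contact_force: [-1.5, -0.1, -0.1]
finger_gap: 0.003
t: 21.92
tcp_pos: [457.1, 26.0, 115.1]
tool_rot: [0.0, 0.142, 0.99, -0.0]
contact_force: [-0.4, 0.7, 0.9]
finger_gap: 0.0
t 22.17 F tool mean [ 0.2   0.18 -0.03] sd [0.32 0.36 0.45] tcp [457.74  26.   115.91] yrange -0.3 0.7
```

```bash
python3 -m jog '[{"offset":[0,0,0.15],"twist":0},{"offset":[0,0,0.3],"twist":0},{"offset":[0,0,0.45],"twist":0},{"offset":[0,0,0.6],"twist":0},{"offset":[0,0,0.7],"twist":0}]'; python3 avg.py
```

```text
t: 22.58
tcp_pos: [456.7, 26.2, 107.8]
tool_rot: [0.0, 0.142, 0.99, 0.0]
contact_force: [-0.5, 0.4, 2.7]
finger_gap: -0.001
t 22.83 F tool mean [ 0.68  0.16 -2.87] sd [0.39 0.19 0.31] tcp [456.68  26.19 107.86] yrange -0.1 0.5
```

```bash
python3 -m jog '[{"offset":[0,0,0.1],"twist":0},{"offset":[0,0,0.2],"twist":0},{"offset":[0,0,0.3],"twist":0},{"offset":[0,0,0.3],"twist":0}]'; python3 avg.py;  python3 -m jog '[{"offset":[0,0,0.1],"twist":0},{"offset":[0,0,0.2],"twist":0},{"offset":[0,0,0.2],"twist":0}]'; python3 avg.py
```

```text
t: 23.17
tcp_pos: [456.7, 26.2, 104.8]
tool_rot: [0.0, 0.142, 0.99, 0.0]
contact_force: [-1.2, -0.0, 4.6]
finger_gap: 0.001
t 23.42 F tool mean [ 1.19 -0.26 -4.23] sd [0.23 0.4  0.41] tcp [456.7   26.19 104.89] yrange -0.9 0.3
t: 23.67
tcp_pos: [456.8, 26.2, 103.9]
tool_rot: [-0.0, 0.142, 0.99, -0.0]
contact_force: [-3.6, -0.0, 12.6]
finger_gap: -0.001
t 23.92 F tool mean [  4.26  -0.83 -12.79] sd [0.39 0.24 0.26] tcp [456.76  26.19 103.91] yrange -1.2 -0.5
```

The button bottomed out: after the spring ramp the force jumped to 12.8 N. I'll release it and lift.

```bash
python3 -m jog '[{"offset":[0,0,-0.4],"twist":0},{"offset":[0,0,-1],"twist":0},{"offset":[0,0,-3],"twist":0},{"offset":[0,0,-6],"twist":0},{"offset":[0,0,-9],"twist":0}]'; python3 -m jog '[{"offset":[3,0,-3],"twist":0},{"offset":[6,0,-5],"twist":0},{"offset":[6,3,-8],"twist":0},{"offset":[6,7,-8],"twist":0},{"offset":[6,11,-8],"twist":0}]'; python3 -m jog '[{"offset":[0,4,0],"twist":0},{"offset":[0,8,0],"twist":0},{"offset":[0,12,0],"twist":0},{"offset":[0,12,0],"twist":0},{"offset":[0,12,0],"twist":0}]'; python3 - <<'E'
from h import *
from bench import read_camera
S=read_camera("scene");T=read_camera("top")
a=cv2.resize(S[170:270,215:335],(400,333),interpolation=cv2.INTER_CUBIC);b=cv2.resize(T[135:245,180:290],(333,333),interpolation=cv2.INTER_CUBIC)
cv2.imwrite("pics/z1.png",np.hstack([a,b]));cv2.imwrite("pics/top2.png",T);cv2.imwrite("pics/scene2.png",S)
p,R,s=tool();print(p,s["contact_force"],s["t"])
for nm,lo,hi in [("green",(55,120,60),(80,255,255)),("cap",(150,80,40),(179,255,150))]:
    try:
        cs=blob(S,lo,hi,(215,170,335,270));ct=blob(T,lo,hi,(180,135,290,245));print(nm,cs[0],ct[0],cs[1],ct[1],tri([ray("scene",cs[0]),ray("top",ct[0])]))
    except Exception as e: print(nm,e)
E
```

```text
t: 24.33
tcp_pos: [455.0, 26.3, 192.1]
tool_rot: [-0.002, 0.142, 0.99, -0.0]
contact_force: [0.6, -0.1, -0.7]
finger_gap: -0.002
t: 24.75
tcp_pos: [430.7, 149.5, 275.0]
tool_rot: [0.003, 0.143, 0.99, 0.001]
contact_force: [0.7, -0.1, -0.7]
finger_gap: 0.002
t: 25.17
tcp_pos: [463.1, 265.2, 271.3]
tool_rot: [-0.001, 0.14, 0.99, -0.001]
contact_force: [-1.2, -1.0, 0.3]
finger_gap: 0.0
[463.03009018 263.17660411 271.87771082] [ 0.10352613  0.30945187 -0.1102736 ] 25.2667
green [291.98076923 194.40384615] [223.74 208.9 ] [287 191  10   8  52] [218 204  12  11 100] (array([456.39956259,  27.74527682,  96.09811456]), [np.float64(1.8792996558547188), np.float64(1.8792996558546893)])
cap [273.46666667 195.92307692] [237.25732899 172.99022801] [264 190  20  13 195] [228 164  20  19 307] (array([541.53579425,   2.22780725, 147.28565779]), [np.float64(0.9407040530026466), np.float64(0.9407040530025929)])
```

View pics/z1.png

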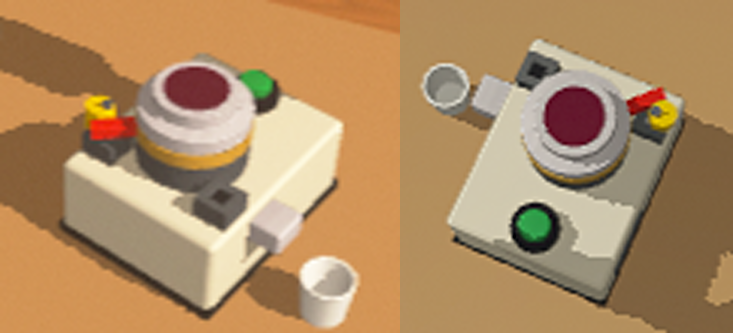

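View pics/scene2.png

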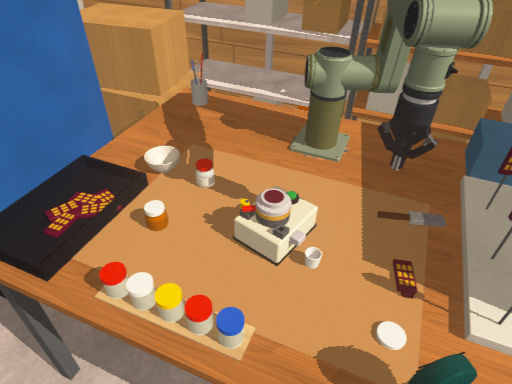

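View pics/top2.png

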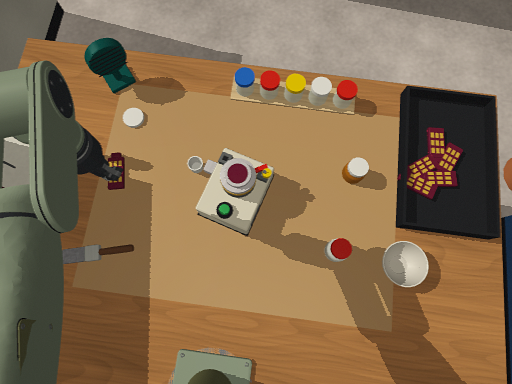

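The zoomed views show the lever against the yellow head in both cameras. The green button is back up at its starting pixels, and everything else is where it was. The arm is clear, so I'm handing in.

```bash
python3 -c "
from bench import manip
print(manip.sign_off(), manip.observe()['t'])"
```

```text
the job is handed in; nothing more can be done
the job is handed in; nothing more can be done
```

The job is done and handed in at about 25 s. The red lever rests against the yellow-headed pin, and the green lock button was pressed fully down and came back up.

- **Lever:** I pushed it from the side away from the pin with shut fingers, in small steps, feeling for contact, which came at about −1.03 rad in the world frame. The finger read about 8.5 N and peaked at 10 N in a noisy reading. After taking off ring friction that is about 6.5 N at the head. I held 7.5–9 N on the finger for over a second, then backed off. The 6.5 N is worked out from the finger reading, not measured at the pin.
- **Button:** I pressed straight down until it bottomed. The force rose along the spring, then jumped to 12.8 N at the end stop. Afterwards the button was at its starting position in both cameras.
- **Last checks:** The scene and top pictures show the lever still against the head. The cup, jars, lid, bowl and brush look to be where they were, and so does the ornament, though the gripper hides part of it in the top view. The arm is well clear, with no force on the tool beyond noise.
- **Contact with collars or pin:** No unexplained force showed, and the fingers stayed about 7 mm or more from the collars by the measured positions.
- **Disagreement:** The lever angle measured while the finger hid part of it was off by up to about 0.05 rad. Once the finger was clear it read −1.03 rad.

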